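# Shut the sauce rack's keeper bar, then press its label holder home and hold it

## Robot

A 6-joint arm with a two-finger parallel gripper is mounted at the origin on a cart in front of the work surface, level with it; the furniture and walls round the work are solid. World frame = base frame: x ahead of the robot, y to its left, z up, the work surface at z = 0. Lengths are in mm, angles in rad, forces in N, time in s.
With the tool pointing down it reaches from about 350 to 850 mm from the base axis. Payload 8.1 kg.
Tool frame: the origin (TCP) lies midway between the tips of the shut fingers; the grasp point (between the pads) lies grip_depth behind it (grip_depth is the distance from the TCP to the grasp point, in mm); z points along the fingers, y is the line along which they close (so a half turn about z gives the same grasp; the last joint's range is limited). The gripper opens to 85 mm and grips with 20 to 120 N. Pads are 22 mm wide; open, the fingers measure 114 mm over their backs; the gripper's body (76 mm by 85 mm) begins 54 mm behind the grasp point. The pads swing forward as they close: fully open they stand 13 mm farther back than shut.
Start: joints at [1.257, 0.13, 1.488, -0, 1.523, -0.085], TCP at [136.063, 584.373, 231.292] pointing down, gripper open.
Joint ranges: [-2.96, 2.96], [-0.89, 2.26], [0.02, 2.5], [-1.34, 4.48], [0, 2.73], [-2.66, 2.66]. Speed limits (rad/s): [2.39, 2.39, 2.79, 3.14, 3.14, 3.14].

## Interface

Orientations are given as a rotation vector (axis times angle).
In Python, from bench import * gives the robot as it stands.
- The arm moves only by the tool drive_tool, never from a script. Its argument "motion" is a list of rows, each a list of 3 entries, a list of its own where there are three numbers: the finger opening in mm, from 0 to 85.4, then the shift along the tool's x, y, z in mm, then the turn, a rotation vector about the tool's x, y, z in degrees. A call has 1 to 20 rows; each row is the pose to reach, as a shift and turn from the pose commanded when the call began, along the tool's axes at that moment; what a row does not reach only later rows make up. A row lasts 1/12 s, in which the tool goes at most 41.7 mm and 7.16 degrees, less where a joint would pass 70% of its speed; a pose out of reach is approached as far as the arm can. A call with a gripper value outside its range is refused whole. The fingers move at their own pace and stop on an object; "force" is the grip in N (left out, the last holds). Time passes only in rows, so rows that repeat a pose let the fingers close. It gives the time, the measured TCP pose, the force, the opening and the grip force at its end, in the units of the state.
- read_state(): the state, without advancing time (a new reading comes with each control period).
- grab_frame(name): name is "scene" or "top"; returns (picture, depth): 420x560x3 uint8, red, green, blue; 420x560 float32, mm along the optical axis (not along the pixel's ray), 0 where there is no reading.
- camera_params(name): a dict with "K" (3x3 intrinsics, pixels), "cam_to_world" (4x4, takes a point from camera to world coordinates). Camera axes: x right, y up, looking along -z (the intrinsics and any distortion apply to the point x, -y, -z); pixel columns grow to the right and rows downward; lengths in mm; the calibration is good to about 2 mm. A picture is of the moment at which its call begins. camera_params takes no time and is no camera call.
- job_done(): hands the job in; it is judged then, once.
The state is a dict: "time_s": time; "qpos": joint angles; "joint_vel": joint speeds; "tau": joint torques, N m; "eef_pos": TCP position; "eef_rot": TCP orientation; "ft_force": force on the tool from outside, world axes, zero at the start; "ft_torque": the same for the moment, N m; "width": finger opening in mm; "grip_force": force on a finger pad.
Only numpy, scipy, OpenCV 4.12 (cv2) and the standard library are available. Lean on these libraries where they do the work, as an engineer would, in place of code of your own. Each camera call takes 0.05 s, during which the arm holds its last target. There are 200 camera calls.

## Task

Swing the keeper bar of the steel sauce rack fully shut across the pots, so that it snaps behind its spring ball. Then take the label holder out of the wooden stand and push it, upright, down into the slot behind the lip on the rack's front edge firmly but without ramming it, until its shoulders rest fully on the lip, against the springy strip inside. The program finishes while the robot still holds the label holder pressed fully home; leave the sauce pots in the rack and the salt shaker where they are.

Things in the scene. Friction and masses are not known exactly. Their poses are not given: they have to be found in the camera images.
- rack: Low steel rack, fixed, 110 mm deep, 260 mm wide, holding three sauce pots in a row (tops 51 mm above the table). Origin on the table under its middle. Its x points from its front (lip and keeper bar) to its back wall (45 mm high), y along its length, to the left seen from the front, z up. The label slot is at the middle of the front edge.
- slot_mouth (a point): Centre of the slot's open top, level with the lip's top, 34 mm above the table. The slot is 8.5 mm wide (rack x), 64 mm long (rack y), rims slightly rounded. The lip and the rear wall beside it are 6 mm thick and equally high; 12 mm cheeks close its ends. In it is a springy rubber strip, its top 18 mm below the mouth.
- seat (a point): The point in the slot, 24 mm straight below slot_mouth, where the label holder's origin is when pressed fully home (shoulders on the lip, strip pushed down 6 mm). Axes as the rack's.
- strip (a joint): How far the springy strip in the slot is pressed down, in m: 0 untouched, about 0.006 with the holder fully home. It pushes back with about 3 N at first touch and 8 N when home, so that a holder let go rises again.
- keeper (a joint): Angle of the keeper bar, rad: 0 shut (along the rack's front, before the pots, at its stop), growing as it swings out to the front; starts at 0.5 to 1.1. Swings level on an upright pin, little friction, stays where left. In the last 0.09 rad it rides over a spring ball (about 5 N at the knob) which then holds it shut. From above it turns anticlockwise to shut.
- keeper_hinge (a point): Point on the keeper bar's upright pivot axis, at the left front corner of the rack, 42 mm above the table.
- keeper_knob (a point): Middle of the upright round black knob on the keeper bar, 185 mm from the pivot axis: 14 mm across, from 46 to 76 mm above the table. The bar is 10 mm square, 246 mm long, 36 to 46 mm above the table. Shut, the bar's centre line runs 22 mm behind the slot's, and the knob is 70 mm to the right of the slot's middle seen from the front.
- holder: Label holder, stiff plastic, 60 g: card frame 78 mm wide (its y), 76 mm tall (z), 12 mm thick (x), and below it a blade 56 mm wide, 6 mm thick, 24 mm long with rounded foot. Both faces alike. Origin: middle of the blade's foot; the frame's underside (shoulders) is 24 mm above it. Starts blade down in the stand, may lean 0.1 rad about its y.
- holder_frame (a point): Centre of the label holder's card frame, 62 mm above the foot; take it here across its 12 mm thickness or higher up.
- stand: Wooden stand, fixed, 70 x 96 mm, 34 mm high, with a slot 7.5 mm wide, 62 mm long (along its y) and 22 mm deep in its top, where the label holder waits, its foot on the slot's floor 12 mm above the table. Origin: on the table under its middle.
- sauce_pot_1: Lidded sauce pot, 53 mm wide and 36 mm tall, standing loose in the rack (left of the row, seen from the front). Origin: centre of its underside. A bystander.
- sauce_pot_2: Lidded sauce pot, 53 mm wide and 36 mm tall, standing loose in the rack (middle of the row, seen from the front). Origin: centre of its underside. A bystander.
- sauce_pot_3: Lidded sauce pot, 53 mm wide and 36 mm tall, standing loose in the rack (right of the row, seen from the front). Origin: centre of its underside. A bystander.
- salt_shaker: Salt shaker, 44 mm wide and 90 mm tall, standing loose on the table behind the wooden stand. Origin: centre of its underside. A bystander.
Not all that is in view belongs to the job. There is more than one size of the holder; the one meant has the size given above.

How it is judged:
By the outcome, as a careful person would: the job done as asked, in the order asked, and still so for the second after the job is handed in, while the arm keeps its last pose, push and grip.
It also fails if it takes over 54 s, if anything falls off the work surface, if the arm or the gripper's body presses on something with over 40 N, if the wrist force passes 120 N, or if a joint passes its speed limit or range.

## Working session

There is one attempt and no reset: what is moved stays moved. The work goes in short steps, Python scripts to look and compute and a tool call to move; the robot and the scene stay as the last step left them, time stands still between calls to the robot, and variables do not carry over. Pictures are saved under pics/ and viewed, at most 10 in all, crops included, and the job is handed in when it is done.

Besides the shell and the picture viewer there is one more tool, called as name(argument=value, ...), one argument or row to a line, values as JSON. drive_tool: Moves the arm, as the interface text tells. Its arguments: {"type":"object","properties":{"motion":{"type":"array"},"force":{"type":"number"}},"required":["motion"]}

```bash
mkdir -p pics; python3 - <<'E'
from bench import *
import cv2,numpy as np
for n in("scene","top"):
    p,d=grab_frame(n); cv2.imwrite(f"pics/{n}0.png",p[:,:,::-1]); np.save(f"{n}0.npy",d)
    c=camera_params(n); print(n,{k:np.round(v,3).tolist() if hasattr(v,'__len__') else v for k,v in c.items()})
s=read_state();print(s)
E
```

```text
scene {'K': [[462.83, 0.0, 278.12], [0.0, 462.83, 204.732], [0.0, 0.0, 1.0]], 'cam_to_world': [[0.735, 0.337, -0.588, -45.943], [-0.677, 0.393, -0.622, -711.92], [0.022, 0.856, 0.517, 633.587], [0.0, 0.0, 0.0, 1.0]]}
top {'K': [[461.193, 0.0, 284.547], [0.0, 461.193, 211.631], [0.0, 0.0, 1.0]], 'cam_to_world': [[-0.002, 0.989, -0.147, 449.831], [-1.0, -0.005, -0.021, -53.039], [-0.022, 0.147, 0.989, 1122.666], [0.0, 0.0, 0.0, 1.0]]}
{'time_s': 0.1, 'qpos': array([ 1.25659051e+00,  1.31102265e-01,  1.48919698e+00,  2.76596879e-05,
        1.52301632e+00, -8.54083329e-02]), 'joint_vel': array([ 0.00056135, -0.00295113, -0.00186022,  0.00016303,  0.00034327,
       -0.00062195]), 'tau': array([ 1.00881181e-03, -5.70950639e+01, -5.01941907e+01, -1.20790414e-04,
        8.12411163e-03, -2.26112735e-05]), 'eef_pos': array([135.89835677, 583.88144319, 230.32480901]), 'eef_rot': array([-3.58570710e-01, -3.12068996e+00,  2.64357088e-03]), 'ft_force': array([ 0.47861218, -0.02451188, -0.21223733]), 'ft_torque': array([ 0.0097347 , -0.02419745,  0.00554533]), 'grip_force': 0.0, 'width': 85.34281311740594}
```

View pics/scene0.png

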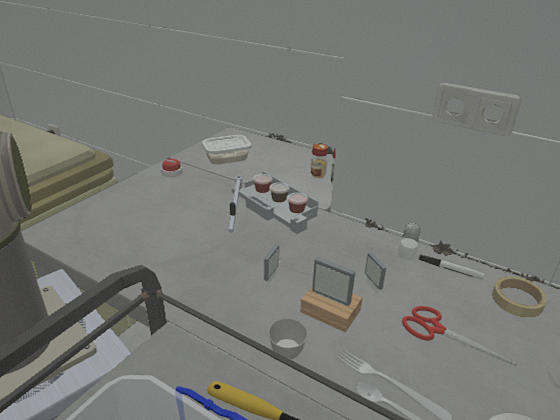

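View pics/top0.png

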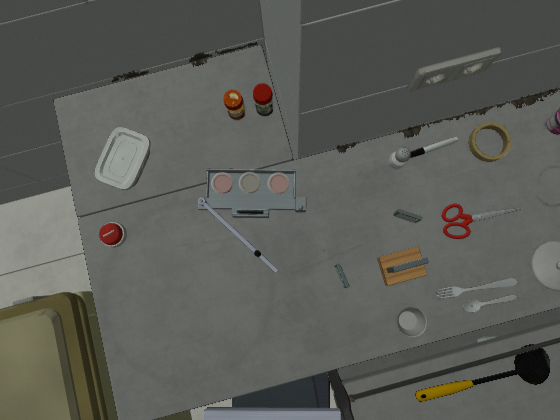

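The scene view shows the rack with three pots (278,195), the open keeper bar (235,205), the stand with the holder (333,290), and two smaller decoys at (272,262) and (375,270). In the top view I see the rack at (250,190), the hinge at (201,202), the knob at (257,253) and the stand at (403,266). Next I'll enlarge these areas.

```bash
cat > h.py <<'E'
from bench import *
import cv2,numpy as np
def ray(n,u,v):
    c=camera_params(n);K=c["K"];T=np.array(c["cam_to_world"])
    d=np.array([(u-K[0][2])/K[0][0],-(v-K[1][2])/K[1][1],-1.]); return T[:3,3],T[:3,:3]@d
def atz(n,u,v,z):
    o,d=ray(n,u,v); return o+d*(z-o[2])/d[2]
def proj(n,P):
    c=camera_params(n);K=np.array(c["K"]);T=np.linalg.inv(np.array(c["cam_to_world"]))
    q=T[:3,:3]@np.array(P)+T[:3,3]; return K[0,0]*q[0]/-q[2]+K[0,2], -K[1,1]*q[1]/-q[2]+K[1,2]
E
python3 - <<'E'
import cv2,numpy as np
t=cv2.imread("pics/top0.png"); s=cv2.imread("pics/scene0.png")
a=cv2.resize(t[160:280,190:320],None,fx=5,fy=5,interpolation=cv2.INTER_CUBIC)
cv2.imwrite("pics/ca.png",a)
b=cv2.resize(t[240:290,370:440],None,fx=5.7,fy=5.7,interpolation=cv2.INTER_CUBIC)
c=cv2.resize(s[250:335,290:380],None,fx=4.4,fy=4.4,interpolation=cv2.INTER_CUBIC)
print(b.shape,c.shape)
o=np.zeros((max(b.shape[0],c.shape[0]),800,3),np.uint8);o[:b.shape[0],:b.shape[1]]=b;o[:c.shape[0],400:400+c.shape[1]]=c
cv2.imwrite("pics/cb.png",o)
E
```

```text
(285, 399, 3) (374, 396, 3)
```

View pics/ca.png

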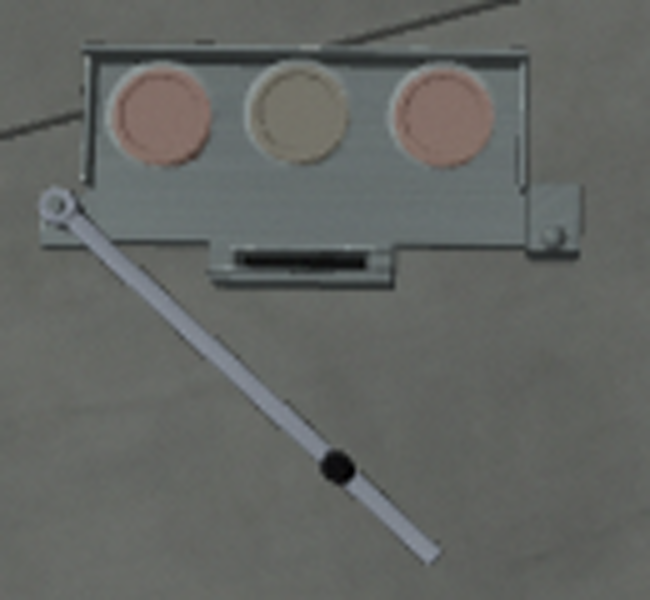

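View pics/cb.png

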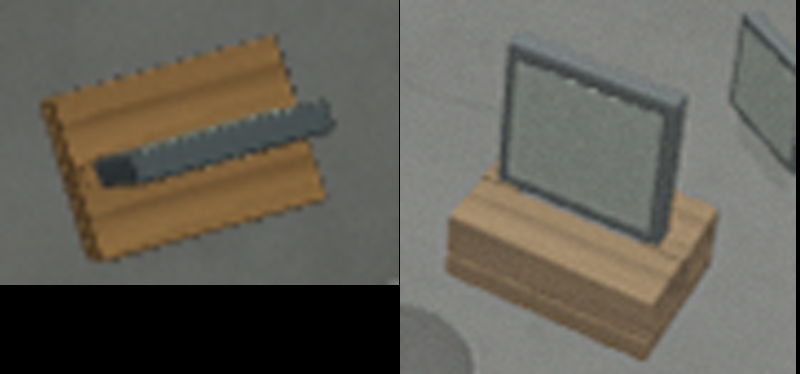

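The rack crop shows the slot centre at crop (301,260), the hinge at (57,206), the knob at (338,467), the bar's end at (430,555) and the back wall's top corners at (85,50) and (527,50). In the holder crop, the top edge runs from (135,165) to (332,115). The stand's top corners are at (55,100), (275,38), (325,198) and (105,258).

```bash
python3 - <<'E'
from h import *
np.set_printoptions(precision=1,suppress=True)
A=lambda u,v,z:atz("top",(u+.5)/5-.5+190,(v+.5)/5-.5+160,z)
B=lambda u,v,z:atz("top",(u+.5)/5.7-.5+370,(v+.5)/5.7-.5+240,z)
S=lambda u,v,z:atz("scene",(u-400+.5)/4.4-.5+290,(v+.5)/4.4-.5+250,z)
for n,a in dict(slot=(301,260,34),lipL=(212,281,34),lipR=(392,286,34),hinge=(57,206,46),knob=(338,467,76),end=(430,555,46),bwL=(85,48,45),bwR=(527,50,45),pot2=(297,112,51),ballblk=(553,237,36)).items(): print(n,A(*a))
for a in [(55,100,34),(275,38,34),(325,198,34),(105,258,34)]: print("st",B(*a))
print("top edge",B(135,168,112),B(332,116,112))
for a in [(447,220,34),(655,305,34),(718,212,34)]: print("scene st",S(*a))
for a in [(512,40,112),(682,100,112)]: print("scene top edge",S(*a))
# depth clouds
for n,(x0,x1,y0,y1) in {"scene":(290,380,250,335),"top":(370,440,240,290)}.items():
    d=np.load(n+"0.npy");P=[]
    for v in range(y0,y1):
        for u in range(x0,x1):
            o,r=ray(n,u,v)
            if d[v,u]>0:P.append(o+r*d[v,u])
    P=np.array(P);
    for lo,hi in((50,70),(70,90),(90,105),(105,116),(28,38)):
        q=P[(P[:,2]>lo)&(P[:,2]<hi)]
        if len(q)>5:
            m=q[:,:2].mean(0);w,V=np.linalg.eigh(np.cov((q[:,:2]-m).T));print(n,lo,hi,len(q),q.mean(0),"dir",V[:,1],np.sqrt(w))
    print(n,"zmax",np.sort(P[:,2])[-10:])
E
```

```text
slot [612.3  53.3  34. ]
lipL [602.4  95.8  34. ]
lipR [599.6   9.7  34. ]
hinge [637.1 168.7  46. ]
knob [511.   31.5  76. ]
end [472.   -9.1  46. ]
bwL [714.3 157.3  45. ]
bwR [711.8 -55.2  45. ]
pot2 [680.9  54.2  51. ]
ballblk [622.5 -67.2  36. ]
st [ 503.  -251.4   34. ]
st [ 528.1 -342.4   34. ]
st [ 462.8 -359.8   34. ]
st [ 438.8 -269.6   34. ]
top edge [ 473.3 -266.6  112. ] [ 492.8 -341.9  112. ]
scene st [ 435.  -270.5   34. ]
scene st [ 463.2 -361.7   34. ]
scene st [ 526.2 -344.    34. ]
scene top edge [ 469.5 -269.1  112. ]
scene top edge [ 492.6 -341.   112. ]Traceback (most recent call last):
  File "<stdin>", line 16, in <module>
  File "h.py", line 4, in ray
    c=camera_params(n);K=c["K"];T=np.array(c["cam_to_world"])
ValueError: time passes only in moves, steps and waits
```

```bash
sed -i 's/^def ray/import functools\ncamera_params=functools.lru_cache(camera_params)\ndef ray/' h.py; cat > hold.py <<'E'
from h import *
np.set_printoptions(precision=2,suppress=True)
def cloud(n,d,x0,x1,y0,y1):
    P=[]
    for v in range(y0,y1):
        for u in range(x0,x1):
            if d[v,u]>0:
                o,r=ray(n,u,v);P.append(o+r*d[v,u])
    return np.array(P)
E
python3 - <<'E'
from hold import *
for n,b in {"scene":(290,380,250,335),"top":(370,440,240,290)}.items():
    P=cloud(n,np.load(n+"0.npy"),*b)
    for lo,hi in((-5,5),(28,38),(50,70),(70,90),(90,105),(105,118)):
        q=P[(P[:,2]>lo)&(P[:,2]<hi)&(np.hypot(P[:,0]-482,P[:,1]+306)<60)]
        if len(q)>5:
            m=q[:,:2].mean(0);w,V=np.linalg.eigh(np.cov((q[:,:2]-m).T));
            c,s=np.cos(.27),np.sin(.27); print(n,lo,hi,len(q),q.mean(0),"dir",V[:,1],np.sqrt(w),"in stand frame x:",((q[:,:2]-[482,-306])@[c,s]).mean())
    print(n,"zmax",np.sort(P[:,2])[-6:])
E
```

```text
scene -5 5 568 [ 452.53 -325.7     2.32] dir [-0.67  0.74] [15.17 33.87] in stand frame x: -33.65975528883635
scene 28 38 916 [ 469.5  -317.59   34.26] dir [-0.5   0.87] [15.74 30.3 ] in stand frame x: -15.137172515657358
scene 50 70 334 [ 477.54 -309.26   60.04] dir [-0.28  0.96] [ 1.55 22.88] in stand frame x: -5.170774152258976
scene 70 90 346 [ 477.52 -309.46   79.97] dir [-0.28  0.96] [ 1.44 23.06] in stand frame x: -5.2381937656157245
scene 90 105 272 [ 477.44 -309.21   97.59] dir [-0.28  0.96] [ 1.54 23.11] in stand frame x: -5.254734941222629
scene 105 118 300 [ 480.1  -307.79  110.86] dir [-0.27  0.96] [ 3.56 22.7 ] in stand frame x: -2.3110998119911104
scene zmax [114.39 114.52 114.65 114.67 114.79 114.94]
top -5 5 629 [ 481.93 -297.96    1.18] dir [-0.96 -0.28] [29.15 41.92] in stand frame x: 2.079176742541792
top 28 38 989 [ 483.09 -303.47   33.62] dir [-0.28  0.96] [22.28 28.42] in stand frame x: 1.7242409540071668
top 50 70 18 [ 477.55 -276.89   61.27] dir [-0.41  0.91] [ 3.66 18.59] in stand frame x: 3.4761596784604603
top 70 90 17 [ 481.87 -285.99   80.95] dir [-0.36  0.93] [ 2.71 25.51] in stand frame x: 5.20789628264458
top 90 105 16 [ 481.11 -282.69   98.57] dir [-0.35  0.94] [ 2.96 23.42] in stand frame x: 5.35692009406503
top 105 118 204 [ 483.04 -303.16  111.49] dir [-0.27  0.96] [ 3.53 22.28] in stand frame x: 1.7631332536545539
top zmax [114.99 115.24 115.65 115.85 116.31 116.36]
```

The holder stands upright at about (483,-305), its yaw 0.28. The slot is at about (612.5,53.7), yaw -0.018, and the keeper is open 0.74 rad. I'll push the knob with the closed fingers held broadside.

```bash
python3 -c "
import bench;print([ (k,getattr(bench,k)) for k in dir(bench) if 'grip' in k.lower() or 'depth' in k.lower()])"
cat > plan.py <<'E'
from bench import *
import numpy as np
from scipy.spatial.transform import Rotation as R
def show(targets,cmd=None,cmdrot=None):
    """targets: (x,y,z,angle of tool y in world deg); prints tool shift & turn (deg)"""
    s=read_state(); p=np.array(s["eef_pos"] if cmd is None else cmd); R0=R.from_rotvec(s["eef_rot"] if cmdrot is None else cmdrot)
    for x,y,z,a in targets:
        b=np.radians(a); Y=np.array([np.cos(b),np.sin(b),0]); Z=np.array([0,0,-1.]); X=np.cross(Y,Z)
        Rt=R.from_matrix(np.c_[X,Y,Z])
        print(np.round(R0.inv().apply(np.array([x,y,z])-p),1).tolist(), np.round(np.degrees((R0.inv()*Rt).as_rotvec()),1).tolist())
E
python3 - <<'E'
from plan import *
show([(490,50,200,47.4),(490,50,54,47.4)])
E
```

```text
[('grip_depth', 18.700000000000003)]
[-466.0, -439.6, 31.0] [-0.1, 0.0, 29.5]
[-466.0, -439.4, 177.0] [-0.1, 0.0, 29.5]
```

drive_tool(
  motion=[
    [0,[-466,-439.6,31],[0,0,29.5]],
    [0,[-466,-439.6,31],[0,0,29.5]],
    [0,[-466,-439.6,31],[0,0,29.5]],
    [0,[-466,-439.6,31],[0,0,29.5]],
    [0,[-466,-439.6,31],[0,0,29.5]],
    [0,[-466,-439.6,31],[0,0,29.5]],
    [0,[-466,-439.6,31],[0,0,29.5]],
    [0,[-466,-439.6,31],[0,0,29.5]],
    [0,[-466,-439.6,31],[0,0,29.5]],
    [0,[-466,-439.6,31],[0,0,29.5]],
    [0,[-466,-439.6,31],[0,0,29.5]],
    [0,[-466,-439.6,31],[0,0,29.5]],
    [0,[-466,-439.6,31],[0,0,29.5]],
    [0,[-466,-439.6,31],[0,0,29.5]],
    [0,[-466,-439.6,31],[0,0,29.5]],
    [0,[-466,-439.6,31],[0,0,29.5]],
    [0,[-466,-439.6,31],[0,0,29.5]],
    [0,[-466,-439.6,31],[0,0,29.5]],
    [0,[-466,-439.6,31],[0,0,29.5]],
    [0,[-466,-439.6,31],[0,0,29.5]],
  ],
  force=40,
)

```text
time_s: 1.77
eef_pos: [489.6, 51.6, 200.2]
eef_rot: [-1.139, -2.927, -0.0]
ft_force: [-0.4, -0.8, 0.4]
width: 0.1
grip_force: 0.0
```

```bash
python3 - <<'E'
from plan import *
T=[(490,50,54,47.4)]
H=np.array([636.5,168.5])
for f in (.743,.68,.60,.52,.44,.36,.29,.23,.17,.12):
    k=H+185*np.array([-np.sin(f),-np.cos(f)])-18*np.array([np.cos(f),-np.sin(f)])
    T.append((*k,54,90-np.degrees(f)))
show(T)
E
```

```text
[-1.4, -0.9, 146.2] [-0.0, -0.0, 0.1]
[-11.1, 0.5, 146.2] [-0.0, -0.0, 0.0]
[-22.8, -0.3, 146.2] [-0.0, -0.0, -3.6]
[-37.7, -0.2, 146.2] [-0.0, -0.0, -8.2]
[-52.5, 1.0, 146.2] [0.0, -0.0, -12.7]
[-67.2, 3.5, 146.2] [0.0, -0.0, -17.3]
[-81.6, 7.1, 146.1] [0.0, -0.0, -21.9]
[-93.9, 11.2, 146.1] [0.0, -0.0, -25.9]
[-104.3, 15.4, 146.1] [0.0, -0.0, -29.4]
[-114.3, 20.2, 146.1] [0.0, -0.0, -32.8]
[-122.5, 24.6, 146.1] [0.0, -0.0, -35.7]
```

drive_tool(
  motion=[
    [0,[-1.4,-0.9,40],[0,0,0]],
    [0,[-1.4,-0.9,80],[0,0,0]],
    [0,[-1.4,-0.9,120],[0,0,0]],
    [0,[-1.4,-0.9,146],[0,0,0]],
    [0,[-1.4,-0.9,146],[0,0,0]],
    [0,[-11,0.5,146],[0,0,0]],
    [0,[-17,0,146],[0,0,-1.8]],
    [0,[-23,0,146],[0,0,-3.6]],
    [0,[-30,0,146],[0,0,-6]],
    [0,[-37.7,0,146],[0,0,-8.2]],
    [0,[-45,0.3,146],[0,0,-10.5]],
    [0,[-52.5,1,146],[0,0,-12.7]],
    [0,[-60,2.2,146],[0,0,-15]],
    [0,[-67.2,3.5,146],[0,0,-17.3]],
    [0,[-74.5,5.3,146],[0,0,-19.6]],
    [0,[-81.6,7.1,146],[0,0,-21.9]],
    [0,[-88,9.2,146],[0,0,-24]],
    [0,[-94,11.2,146],[0,0,-25.9]],
    [0,[-99,13.3,146],[0,0,-27.7]],
    [0,[-104.3,15.4,146],[0,0,-29.4]],
  ],
)

```text
time_s: 3.43
eef_pos: [580.5, -8.9, 58.3]
eef_rot: [0.357, 3.116, 0.0]
ft_force: [-0.3, 0.1, 0.0]
width: 0.1
grip_force: 0.1
```

```bash
python3 - <<'E'
from plan import *
import cv2
p,d=grab_frame("top"); cv2.imwrite("pics/k1.png",cv2.resize(p[150:270,180:330,::-1],None,fx=4,fy=4,interpolation=cv2.INTER_CUBIC))
T=[]
H=np.array([636.5,168.5])
for f in (.17,.12,.08,.05,.018,.0,-.02):
    k=H+185*np.array([-np.sin(f),-np.cos(f)])-18*np.array([np.cos(f),-np.sin(f)])
    T.append((*k,54,90-np.degrees(f)))
show(T)
E
```

```text
[-6.2, -0.1, 4.5] [0.0, 0.4, -3.2]
[-15.5, -0.3, 4.5] [0.0, 0.4, -6.1]
[-23.0, -0.1, 4.6] [0.0, 0.4, -8.4]
[-28.5, 0.3, 4.6] [0.0, 0.4, -10.1]
[-34.4, 0.9, 4.7] [-0.0, 0.4, -11.9]
[-37.8, 1.3, 4.7] [-0.0, 0.4, -13.0]
[-41.4, 1.8, 4.7] [-0.0, 0.4, -14.1]
```

View pics/k1.png

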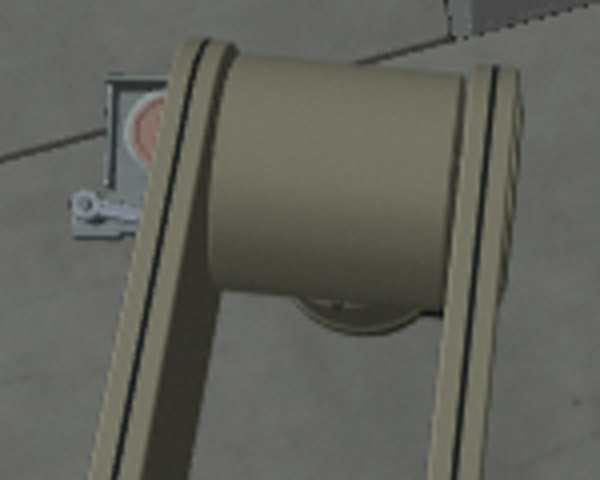

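The arm hides the rack's middle here. The bar's root at (105,210) has followed round, with about 0.2 rad left. I'll keep pushing, slower.

drive_tool(
  motion=[
    [0,[-5,0,0],[0,0,-1.5]],
    [0,[-9.3,0.2,0],[0,0,-2.9]],
    [0,[-13,0.4,0],[0,0,-4]],
    [0,[-17,0.9,0],[0,0,-5.2]],
    [0,[-20,1.3,0],[0,0,-6]],
    [0,[-22.3,1.6,0],[0,0,-6.9]],
    [0,[-24.3,1.9,0],[0,0,-7.6]],
    [0,[-26.3,2.2,0],[0,0,-8.2]],
    [0,[-28,2.5,0],[0,0,-8.7]],
    [0,[-28,2.5,0],[0,0,-8.7]],
  ],
)

```text
time_s: 4.32
eef_pos: [605.6, -12.8, 54.4]
eef_rot: [0.123, 3.139, -0.0]
ft_force: [0.2, 0.6, -0.1]
width: -0.1
grip_force: 0.2
```

drive_tool(
  motion=[
    [0,[0,0,0],[0,0,0]],
    [0,[0,0,0],[0,0,0]],
  ],
)

```text
time_s: 4.48
eef_pos: [605.5, -12.6, 54.4]
eef_rot: [0.124, 3.139, 0.0]
ft_force: [-0.1, -0.5, -0.2]
width: 0.0
grip_force: 0.0
```

drive_tool(
  motion=[
    [0,[-2,0.3,0],[0,0,-0.8]],
    [0,[-4,0.6,0],[0,0,-1.6]],
    [0,[-6,0.9,0],[0,0,-2.4]],
    [0,[-8,1.2,0],[0,0,-3.2]],
    [0,[-9.5,1.3,0],[0,0,-3.6]],
    [0,[-9.5,1.3,0],[0,0,-3.6]],
  ],
)

```text
time_s: 4.98
eef_pos: [614.3, -12.0, 54.2]
eef_rot: [-0.023, -3.14, -0.0]
ft_force: [-6.3, 0.0, 4.1]
width: 0.1
grip_force: 3.0
```

drive_tool(
  motion=[
    [0,[-1,0,0],[0,0,0]],
    [0,[-2,0,0],[0,0,0]],
    [0,[-3,0,0],[0,0,0]],
    [0,[-4,0,0],[0,0,0]],
    [0,[-4,0,0],[0,0,0]],
  ],
)

```text
time_s: 5.4
eef_pos: [614.9, -12.1, 53.8]
eef_rot: [-0.024, -3.132, -0.0]
ft_force: [-23.3, -0.3, 16.9]
width: -0.3
grip_force: 12.0
```

Force is rising without motion, so this looks like the stop. I'll back off, rise and check, opening the gripper on the way.

```bash
python3 - <<'E'
from plan import *
show([(590,-12,54,90),(590,-12,200,16.2),(483,-305,200,16.2)])
E
```

```text
[24.9, -0.3, 0.1] [0.0, -0.5, -0.9]
[26.2, -0.3, -145.9] [-0.3, -0.5, 72.9]
[128.7, -294.9, -145.0] [-0.3, -0.5, 72.9]
```

drive_tool(
  motion=[
    [0,[10,0,0],[0,0,0]],
    [0,[29,0,0],[0,0,0]],
    [0,[29,0,-30],[0,0,0]],
    [0,[29,0,-70],[0,0,0]],
    [0,[29,0,-110],[0,0,0]],
    [0,[29,0,-150],[0,0,0]],
  ],
)

```text
time_s: 5.9
eef_pos: [589.6, -11.5, 205.8]
eef_rot: [-0.024, -3.141, -0.001]
ft_force: [-0.1, 0.7, 0.3]
width: 0.1
grip_force: 0.0
```

drive_tool(
  motion=[
    [85,[102,-295,5],[0,0,72.9]],
    [85,[102,-295,5],[0,0,72.9]],
    [85,[102,-295,5],[0,0,72.9]],
    [85,[102,-295,5],[0,0,72.9]],
    [85,[102,-295,5],[0,0,72.9]],
    [85,[102,-295,5],[0,0,72.9]],
    [85,[102,-295,5],[0,0,72.9]],
    [85,[102,-295,5],[0,0,72.9]],
    [85,[102,-295,5],[0,0,72.9]],
    [85,[102,-295,5],[0,0,72.9]],
    [85,[102,-295,5],[0,0,72.9]],
    [85,[102,-295,5],[0,0,72.9]],
    [85,[102,-295,5],[0,0,72.9]],
  ],
)

```text
time_s: 6.98
eef_pos: [483.5, -304.9, 199.4]
eef_rot: [1.88, 2.516, 0.0]
ft_force: [-0.7, -0.4, -0.1]
width: 85.0
grip_force: 0.0
```

```bash
python3 - <<'E'
from plan import *
import cv2
p,d=grab_frame("top"); np.save("top2.npy",d); cv2.imwrite("pics/k2.png",cv2.resize(p[160:280,190:320,::-1],None,fx=5,fy=5,interpolation=cv2.INTER_CUBIC))
show([(483,-305,200,16.2),(483,-305,66,16.2)])
E
```

```text
[-0.1, -0.5, -0.6] [0.0, 0.0, 0.2]
[-0.1, -0.6, 133.4] [0.0, 0.0, 0.2]
```

View pics/k2.png

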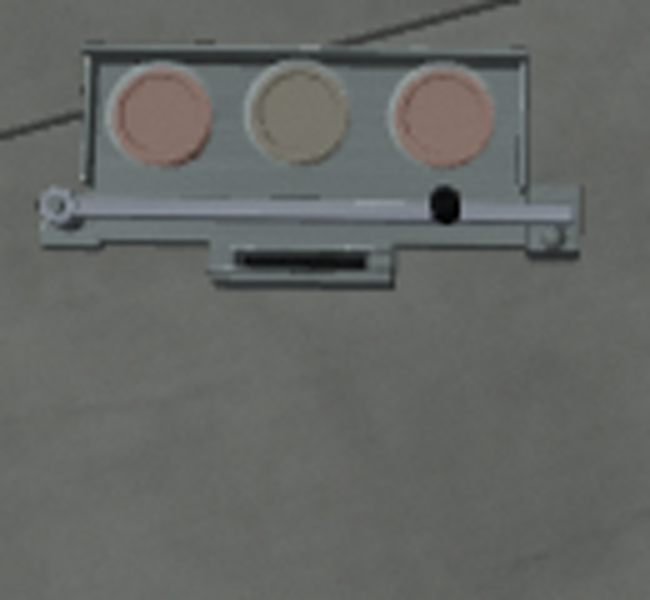

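The bar lies across the rack front: hinge (57,206), end (572,213), behind the ball at (552,235), so it's shut. The pots are undisturbed. Next I'll take the holder.

drive_tool(
  motion=[
    [85,[0,-0.5,40],[0,0,0]],
    [85,[0,-0.5,80],[0,0,0]],
    [85,[0,-0.5,110],[0,0,0]],
    [85,[0,-0.5,133],[0,0,0]],
    [85,[0,-0.5,133],[0,0,0]],
    [5,[0,-0.5,133],[0,0,0]],
    [5,[0,-0.5,133],[0,0,0]],
    [5,[0,-0.5,133],[0,0,0]],
    [5,[0,-0.5,133],[0,0,0]],
    [5,[0,-0.5,133],[0,0,0]],
    [5,[0,-0.5,133],[0,0,0]],
    [5,[0,-0.5,133],[0,0,0]],
    [5,[0,-0.5,133],[0,0,0]],
    [5,[0,-0.5,133],[0,0,0]],
    [5,[0,-0.5,133],[0,0,0]],
  ],
  force=60,
)

```text
time_s: 8.28
eef_pos: [482.6, -306.0, 67.6]
eef_rot: [1.886, 2.511, -0.002]
ft_force: [-4.1, -0.9, 6.9]
width: 11.7
grip_force: 58.2
```

drive_tool(
  motion=[
    [5,[0,0,-5],[0,0,0]],
    [5,[0,0,-12],[0,0,0]],
    [5,[0,0,-22],[0,0,0]],
    [5,[0,0,-40],[0,0,0]],
    [5,[0,0,-60],[0,0,0]],
    [5,[0,0,-80],[0,0,0]],
    [5,[0,0,-90],[0,0,0]],
    [5,[0,0,-90],[0,0,0]],
  ],
)

```text
time_s: 8.95
eef_pos: [484.5, -306.5, 160.4]
eef_rot: [1.882, 2.507, 0.0]
ft_force: [-0.4, 0.3, -0.6]
width: 11.4
grip_force: 58.3
```

```bash
python3 - <<'E'
from plan import *
print(read_state()["eef_pos"],read_state()["width"],read_state()["ft_force"])
show([(612.5,53.5,155,-0.9),(612.5,53.5,110,-0.9)])
E
```

```text
[ 484.50718706 -306.48635618  160.37100183] 11.364939204958244 [-0.40562732  0.27967349 -0.59910087]
[310.0, 223.3, 4.7] [0.3, 0.3, 17.1]
[310.2, 223.2, 49.7] [0.3, 0.3, 17.1]
```

drive_tool(
  motion=[
    [5,[31,22.3,0.5],[0,0,1.7]],
    [5,[62,44.6,1],[0,0,3.4]],
    [5,[93,67,1.5],[0,0,5]],
    [5,[124,89.3,2],[0,0,6.8]],
    [5,[155,111.6,2.5],[0,0,8.5]],
    [5,[186,134,3],[0,0,10.2]],
    [5,[217,156.3,3.5],[0,0,12]],
    [5,[248,178.6,4],[0,0,13.7]],
    [5,[279,201,4.5],[0,0,15.4]],
    [5,[300,216,4.7],[0,0,17.1]],
    [5,[310,223.3,4.7],[0,0,17.1]],
    [5,[310,223.3,4.7],[0,0,17.1]],
    [5,[310,223.3,4.7],[0,0,17.1]],
  ],
)

```text
time_s: 10.03
eef_pos: [610.1, 54.8, 150.5]
eef_rot: [-2.236, -2.205, 0.002]
ft_force: [-0.1, 0.1, -0.1]
width: 11.2
grip_force: 58.3
```

```bash
python3 - <<'E'
from hold import *
p,d=grab_frame("scene"); np.save("s3.npy",d)
s=read_state();e=s["eef_pos"];print(e,s["eef_rot"],s["width"])
print("tcp px",proj("scene",e),"slot px",proj("scene",(612.5,53.5,34)))
x0,y0=200,120;cv2.imwrite("pics/s3.png",cv2.resize(p[y0:y0+110,x0:x0+145,::-1],None,fx=5.4,fy=5.4,interpolation=cv2.INTER_CUBIC))
P=cloud("scene",d,220,340,120,230)
q=P[(abs(P[:,0]-e[0])<25)&(abs(P[:,1]-e[1])<60)&(P[:,2]>88)&(P[:,2]<150)]
for lo in range(88,150,8):
    r=q[(q[:,2]>=lo)&(q[:,2]<lo+8)]
    if len(r)>5: print(lo,len(r),np.median(r,0),r[:,1].min(),r[:,1].max(),r[:,0].min(),r[:,0].max())
E
```

```text
[610.06  53.89 150.71] [-2.24 -2.2   0.  ] 11.228829298451483
tcp px (np.float64(258.5941435710193), np.float64(159.60312794553045)) slot px (np.float64(259.432422167164), np.float64(201.10408339532518))
96 38 [608.6   49.32 100.62] 26.89519167284527 80.8919936499442 606.7448797598197 614.3359804782901
104 48 [608.06  49.99 108.25] 26.449870924582797 81.19805856026221 605.7187824254762 613.2963957066083
112 39 [607.78  52.94 115.65] 19.559212449312213 81.17375838999192 605.5022024739033 610.5050093853429
120 55 [605.61  48.23 124.59] 16.271880147898514 95.50056393075204 602.3535967856399 616.115581150597
128 71 [605.17  50.86 131.85] 16.069574537876406 96.19386040347524 601.3436997678444 614.8986580390726
136 72 [605.06  50.23 140.08] 16.074844945674386 94.11311270236558 601.617154318826 614.3787436386484
144 50 [605.24  39.83 147.17] 15.381952569712439 92.86626472107025 602.3116340048381 613.4287019198891
```

View pics/s3.png

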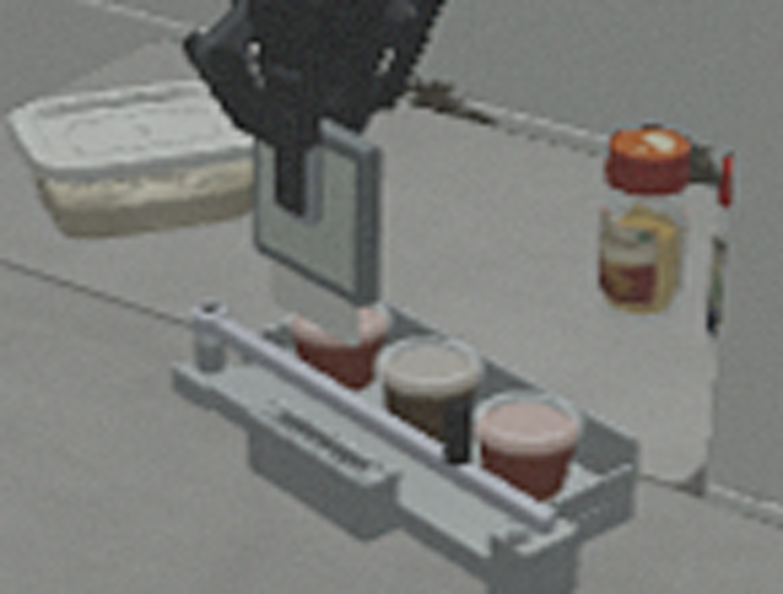

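The holder hangs upright above the rack in the grip, its blade foot at crop (320,320), aligned with the slot at (330,435). I'll measure the slot against the holder with this same camera to cancel the calibration error.

```bash
python3 - <<'E'
from hold import *
for f in("scene0.npy","s3.npy"):
    P=cloud("scene",np.load(f),215,300,180,230)
    q=P[(P[:,1]>15)&(P[:,1]<92)&(P[:,2]>8)&(P[:,2]<28)&(P[:,0]>590)&(P[:,0]<612)]
    c=np.polyfit(q[:,1]-53.5,q[:,0],1);print("lip face x at 53.5, slope",c[::-1],len(q),"resid",np.std(q[:,0]-np.polyval(c,q[:,1]-53.5)))
    r=P[(P[:,2]>8)&(P[:,2]<28)&(P[:,0]>590)&(P[:,0]<607)];print("y extents",np.percentile(r[:,1],[1,5,95,99]), "z top",np.percentile(P[(P[:,0]<612)&(P[:,0]>598)&(P[:,1]>15)&(P[:,1]<92)][:,2],[90,98]))
d=np.load("s3.npy");P=cloud("scene",d,220,340,120,230)
for n,lo,hi,w in(("frame",121,148,8),("blade",99,114,6)):
    q=P[(abs(P[:,0]-607)<12)&(P[:,1]>18)&(P[:,1]<92)&(P[:,2]>lo)&(P[:,2]<hi)]
    for _ in range(4):
        A=np.c_[np.ones(len(q)),q[:,1]-53.5,q[:,2]-lo];c=np.linalg.lstsq(A,q[:,0],rcond=None)[0];r=q[:,0]-A@c;q=q[abs(r)<2]
    print(n,c,len(q))
# top view slot/holder: dark slot
d=np.load("top2.npy");P=cloud("top",d,225,275,195,222)
q=P[(P[:,2]>30)&(P[:,2]<37)&(P[:,1]>25)&(P[:,1]<82)]; print(np.histogram(q[:,0],np.arange(592,632,2)))
E
```

```text
lip face x at 53.5, slope [602.43   0.02] 131 resid 1.1439050253925787
y extents [ 8.13 10.02 91.12 94.34] z top [34.58 36.08]
lip face x at 53.5, slope [602.29   0.01] 129 resid 1.2132304259685984
y extents [ 7.82  9.83 91.81 96.86] z top [ 35.7 102.4]
frame [605.4    0.    -0.02] 165
blade [607.92   0.01   0.01] 67
(array([ 0,  0,  0,  0,  1, 10, 11, 24,  6,  0,  0,  0,  4, 21, 19,  5,  0,
        0,  0]), array([592, 594, 596, 598, 600, 602, 604, 606, 608, 610, 612, 614, 616,
       618, 620, 622, 624, 626, 628, 630]))
```

```bash
python3 - <<'E'
from plan import *
show([(612,53.2,94,-0.9)])
E
```

```text
[-0.6, 2.0, 56.7] [-0.1, 0.0, 0.0]
```

drive_tool(
  motion=[
    [5,[-0.6,2,15],[0,0,0]],
    [5,[-0.6,2,30],[0,0,0]],
    [5,[-0.6,2,45],[0,0,0]],
    [5,[-0.6,2,55],[0,0,0]],
    [5,[-0.6,2,55],[0,0,0]],
    [5,[-0.6,2,55],[0,0,0]],
  ],
)

```text
time_s: 10.58
eef_pos: [612.0, 53.0, 96.0]
eef_rot: [-2.24, -2.202, 0.002]
ft_force: [0.0, 0.3, 0.2]
width: 11.0
grip_force: 58.3
```

Foot is about 7 mm above the mouth. Next: slowly in.

drive_tool(
  motion=[
    [5,[0,0,3],[0,0,0]],
    [5,[0,0,6],[0,0,0]],
    [5,[0,0,8],[0,0,0]],
    [5,[0,0,10],[0,0,0]],
    [5,[0,0,10],[0,0,0]],
  ],
)

```text
time_s: 11.0
eef_pos: [612.5, 54.2, 86.3]
eef_rot: [-2.239, -2.204, 0.0]
ft_force: [0.8, 0.3, -1.2]
width: 11.2
grip_force: 58.4
```

drive_tool(
  motion=[
    [5,[0,0,2],[0,0,0]],
    [5,[0,0,4],[0,0,0]],
    [5,[0,0,6],[0,0,0]],
    [5,[0,0,8],[0,0,0]],
    [5,[0,0,10],[0,0,0]],
    [5,[0,0,10],[0,0,0]],
  ],
)

```text
time_s: 11.5
eef_pos: [612.3, 54.1, 75.9]
eef_rot: [-2.239, -2.203, 0.001]
ft_force: [-0.4, 0.4, -1.1]
width: 11.4
grip_force: 58.4
```

Blade is inside the slot, unforced. Continuing to the strip.

drive_tool(
  motion=[
    [5,[0,0,2],[0,0,0]],
    [5,[0,0,4],[0,0,0]],
    [5,[0,0,5],[0,0,0]],
    [5,[0,0,6],[0,0,0]],
    [5,[0,0,7],[0,0,0]],
    [5,[0,0,8],[0,0,0]],
    [5,[0,0,8],[0,0,0]],
  ],
)

```text
time_s: 12.08
eef_pos: [612.8, 54.1, 68.8]
eef_rot: [2.239, 2.204, 0.0]
ft_force: [-1.9, -0.9, 5.1]
width: 11.3
grip_force: 59.0
```

drive_tool(
  motion=[
    [5,[0,0,1],[0,0,0]],
    [5,[0,0,2],[0,0,0]],
    [5,[0,0,3],[0,0,0]],
    [5,[0,0,3.5],[0,0,0]],
    [5,[0,0,3.5],[0,0,0]],
  ],
)

```text
time_s: 12.5
eef_pos: [612.8, 54.1, 65.8]
eef_rot: [2.239, 2.204, 0.0]
ft_force: [-4.2, 1.1, 7.6]
width: 11.3
grip_force: 59.6
```

drive_tool(
  motion=[
    [5,[0,0,0.7],[0,0,0]],
    [5,[0,0,1.3],[0,0,0]],
    [5,[0,0,1.8],[0,0,0]],
    [5,[0,0,1.8],[0,0,0]],
  ],
)

```text
time_s: 12.83
eef_pos: [613.0, 54.1, 65.7]
eef_rot: [2.238, 2.204, 0.001]
ft_force: [-11.1, -0.2, 20.5]
width: 11.6
grip_force: 61.3
```

drive_tool(
  motion=[
    [5,[0,-0.4,0],[0,0,0]],
    [5,[0,-0.8,0],[0,0,0]],
    [5,[0,-0.8,0],[0,0,0]],
    [5,[0,-0.8,0],[0,0,0]],
  ],
)

```text
time_s: 13.17
eef_pos: [612.8, 54.1, 65.6]
eef_rot: [2.238, 2.203, 0.002]
ft_force: [-7.1, 0.5, 17.0]
width: 11.4
grip_force: 60.8
```

```bash
python3 - <<'E'
from hold import *
p,d=grab_frame("scene")
s=read_state();print(s["eef_pos"],s["ft_force"],s["ft_torque"])
x0,y0=210,140;cv2.imwrite("pics/s4.png",cv2.resize(p[y0:y0+95,x0:x0+125,::-1],None,fx=6,fy=6,interpolation=cv2.INTER_CUBIC))
P=cloud("scene",d,220,340,130,230)
q=P[(abs(P[:,0]-607)<5)&(P[:,1]>18)&(P[:,1]<92)&(P[:,2]>38)&(P[:,2]<66)]
for _ in range(4):
    A=np.c_[np.ones(len(q)),q[:,1]-53.5,q[:,2]-38];c=np.linalg.lstsq(A,q[:,0],rcond=None)[0];r=q[:,0]-A@c;q=q[abs(r)<2]
print(c,len(q))
E
```

```text
[612.78  54.13  65.61] [-7.46 -0.37 17.22] [-0.13  1.52  0.01]
[607.61   0.02  -0.  ] 152
```

View pics/s4.png

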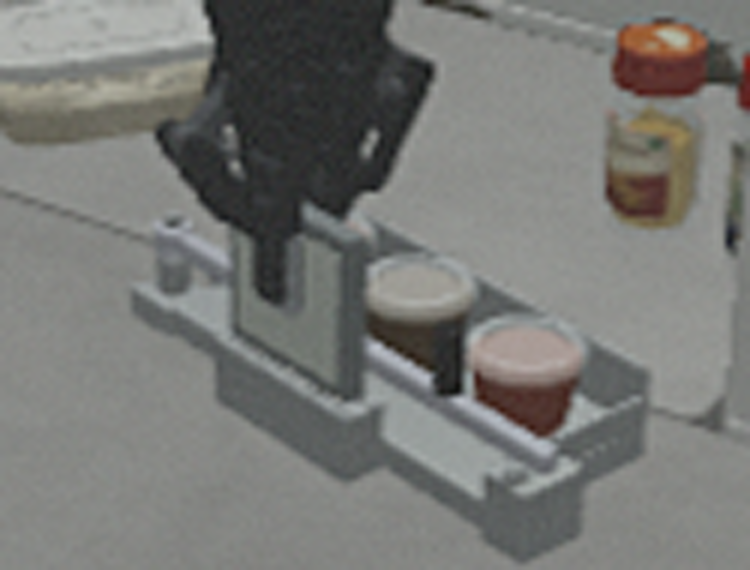

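The holder stands upright with its shoulders on the lip (crop 225,330 to 360,395). The bar is shut and the pots are in place. The push is steady at about 17 N, so I'm handing in.

```bash
python3 -c "
from bench import *
print(job_done())"
```

```text
the job is handed in; nothing more can be done
None
```

The keeper bar is shut behind its spring ball, and the robot holds the label holder upright in the slot with its shoulders on the lip, at about 17 N; I handed the job in at about 13 s and got no verdict back.

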